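# Thread a long turner out from under a cutlery tray's upper tier

### The arm

A 6-joint arm with a two-finger parallel gripper is mounted at the origin on a cart in front of the work surface, level with it; the furniture and walls round the work are solid. World frame = base frame: x ahead of the robot, y to its left, z up, the work surface at z = 0. Lengths are in m, angles in rad, forces in N, time in s.
With the tool pointing down it reaches from about 0.325 to 0.775 m from the base axis. Payload 5.5 kg.
Tool frame: the origin (TCP) lies midway between the tips of the shut fingers; the grasp point (between the pads) lies 19 mm behind it; z points along the fingers, y is the line along which they close (so a half turn about z gives the same grasp; the last joint's range is limited). The gripper opens to 85 mm and grips with 20 to 120 N. Pads are 22 mm wide; open, the fingers measure 114 mm over their backs; the gripper's body (76 mm by 85 mm) begins 54 mm behind the grasp point. The pads swing forward as they close: fully open they stand 13 mm farther back than shut.
Start: joints at [1.269, 0.091, 1.231, -0, 1.82, -0.057], TCP at [0.145, 0.582, 0.231] pointing down, gripper open.
Joint ranges: [-2.87, 2.87], [-0.86, 2.18], [0.17, 2.46], [-1.51, 4.65], [0.06, 2.69], [-2.65, 2.65]. Speed limits (rad/s): [2.57, 2.57, 3.01, 3.14, 3.14, 3.14].

### API

Orientations are given as [roll, pitch, yaw] about the fixed x, y, z axes, in that order (R = Rz(yaw) Ry(pitch) Rx(roll)).
In Python, from station import manip, vision, job_done gives the robot as it stands. The module is installed in compiled form; this text tells all that it offers.
- The arm moves only by the tool send_rows, never from a script. Its argument "steps" is text: rows parted by semicolons, each of 7 numbers parted by spaces: the turn, a rotation vector about the world's x, y, z in units of 6 degrees (1.0 is 6 degrees), then the shift along the world's x, y, z in cm, then the closure, from 0 (fully open) to 1 (shut). In form: ax ay az dx dy dz fingers; .... A call has exactly 8 rows; each row is the pose to reach, as a shift and turn from the pose commanded when the call began; what a row does not reach only later rows make up. A row lasts 1/8 s, in which the tool goes at most 62.5 mm and 10.7 degrees, less where a joint would pass 70% of its speed; a pose out of reach is approached as far as the arm can. A call with a gripper value outside its range is refused whole. The fingers move at their own pace and stop on an object; "force" is the grip in N (left out, the last holds). Time passes only in rows, so rows that repeat a pose let the fingers close, or fill a call up. It gives the time, the measured TCP pose, the force, the opening and the grip force at its end, in the units of the state.
- manip.get_state(): the state, without advancing time (a new reading comes with each control period).
- vision.grab_frame(name): name is "scene" or "top" or "wrist"; returns a dict with "img" (384x512x3 uint8, red, green, blue), "z_map" (384x512 float32, m along the optical axis (not along the pixel's ray), 0 where there is no reading), "camera_matrix" (3x3 intrinsics, pixels), "position" and "attitude" of the camera in the world; the wrist camera has in their place "tool_from_camera" (4x4, takes a point from camera to tool coordinates, whose origin is the TCP and whose axes are the flange's). Camera axes: x right, y up, looking along -z (the intrinsics and any distortion apply to the point x, -y, -z); pixel columns grow to the right and rows downward; lengths in m; the calibration is good to about 2 mm. A picture is of the moment at which its call begins: read the wrist's pose just before it.
- job_done(): hands the job in; it is judged then, once.
The state is a dict: "time": time; "joint_pos": joint angles; "qd": joint speeds; "effort": joint torques, N m; "eef_pos": TCP position; "eef_rot": TCP orientation; "force": force on the tool from outside, world axes, zero at the start; "torque": the same for the moment, N m; "width": finger opening in m; "gripper_force": force on a finger pad.
Only numpy, scipy, OpenCV 4.12 (cv2) and the standard library are available. Lean on these libraries where they do the work, as an engineer would, in place of code of your own. Each camera call takes 0.05 s, during which the arm holds its last target. There are 200 camera calls.

### The job

The long kitchen turner lies in the two-tier cutlery tray with its blade end under the fixed upper tier. Take it by the handle, tilt it and bring it out diagonally through the open bay without forcing it against the tray or disturbing the teaspoons, the lemon or the tin, and finish still holding it in the gripper, still, with every part of it at least 20 cm above the worktop.

Things in the scene. Friction and masses are not known exactly. Their poses are not given: they have to be found in the camera images.
- cutlery_tray: fixed light wooden two-tier cutlery tray, 180 (its x) x 366 (its y) x 90 mm high. Origin: centre of the underside, on the worktop; z up. Walls 8 mm thick, tops at z = 78; floor at z = 6; inside x from -82 to 82, y from -175 to 175. The only opening is the bay at the -y end (the robot's right), y from -175 to 10, open at the top. Yaw to the world between -0.2 and 0.25 rad
- upper_edge (a point): middle of the lower edge of the fixed upper tier where the bay begins (tray frame 0, 10, 72 mm). The tier covers the tray from y = 10 to 183: underside at z = 72, board 6 mm thick, a rim round it up to z = 90 mm. The space under it is closed by the tray's walls
- turner: loose turner (spatula), 300 mm, 0.1 kg, flat in the tray along its length, blade under the upper tier, handle in the bay. Origin: mid-length, underside; x from handle to blade (about the tray's +y), z up. Round black handle, diameter 20, x -150 to 0, axis z = 10; steel rod 6 thick to x = 65; steel blade 65 wide, 3 thick, x 60 to 150. Grip the handle about x = -90, clear of tier and end wall
- turner_end (a point): free end of the handle, on its axis (turner frame -150, 0, 10 mm)
- turner_tip (a point): far edge of the blade (turner frame 150, 0, 1.5 mm)
- teaspoon_1: loose teaspoon 132 x 26 x 9 mm on the upper tier, bystander; origin at the centre of its underside
- teaspoon_2: second loose teaspoon 132 x 26 x 9 mm on the upper tier, bystander; origin at the centre of its underside
- lemon: loose lemon 71 x 53 x 51 mm on the worktop to the right, bystander; origin at the centre of its underside
- tin: short food tin, diameter 76, 58 mm high, on the worktop at the back right, bystander; origin at the centre of its underside

How it is judged:
On the way:
1. the handle end is out, above the tray's walls, while the blade end is still under the upper tier (z of turner_end in the frame of cutlery_tray above 0.085 m and y of turner_tip in the frame of cutlery_tray above 0.01 m and z of turner_tip in the frame of cutlery_tray below 0.072 m), for 0.1 s.
At the end, for the whole second after the job is handed in: the turner is held by the gripper's fingers, both its ends more than 190 mm above the worktop, not touching the tray, and still (under 30 mm/s and 0.2 rad/s) (height (world z) of each of turner_end, turner_tip above 0.19 m and contact force between turner and the fingers above 1 N and contact force between turner and cutlery_tray below 0.2 N and linear speed of turner below 0.03 m/s and angular speed of turner below 0.2 rad/s); the arm keeps its last pose, push and grip.
It fails at once if the turner is forced against the tray with more than 40 N (contact force between turner and cutlery_tray above 40 N).
It fails at once if a teaspoon is moved more than 30 mm (distance of teaspoon_1 from where it was at the start of the episode above 0.03 m).
It fails at once if the other teaspoon is moved more than 30 mm (distance of teaspoon_2 from where it was at the start of the episode above 0.03 m).
It fails at once if the lemon is moved more than 30 mm (distance of lemon from where it was at the start of the episode above 0.03 m).
It fails at once if the tin is moved more than 30 mm (distance of tin from where it was at the start of the episode above 0.03 m).
It also fails if it takes over 35 s, if anything falls off the work surface, if the arm or the gripper's body presses on something with over 40 N, if the wrist force passes 120 N, or if a joint passes its speed limit or range.

## Working session

There is one attempt and no reset: what is moved stays moved. The work goes in short steps, Python scripts to look and compute and a tool call to move; the robot and the scene stay as the last step left them, time stands still between calls to the robot, and variables do not carry over. Pictures are saved under pics/ and viewed, at most 10 in all, crops included, and the job is handed in when it is done.

Besides the shell and the picture viewer there is one more tool, called after "Call:" as name(argument=value, ...), one argument or row to a line, values as JSON. send_rows: Moves the arm, as the interface text tells. Its arguments: {"type":"object","properties":{"steps":{"type":"string"},"force":{"type":"number"}},"required":["steps"]}

```bash
mkdir -p pics; cat > h.py <<'E'
import numpy as np, cv2
from scipy.spatial.transform import Rotation as R
from station import manip, vision, job_done
def pts(f):
    K=np.array(f["camera_matrix"]);z=f["z_map"];v,u=np.mgrid[:384,:512]
    p=np.stack([(u-K[0,2])/K[0,0]*z,-(v-K[1,2])/K[1,1]*z,-z],-1)
    A=np.array(f["attitude"]);M=A if A.shape==(3,3) else R.from_euler('xyz',A).as_matrix()
    w=p@M.T+np.array(f["position"]);w[z==0]=np.nan
    return w
E
python3 - <<'E'
from h import *
print(manip.get_state())
for n in("top","scene"):
    f=vision.grab_frame(n);print({k:np.array(v).round(3).tolist() for k,v in f.items() if k not in("img","z_map")}, (f["z_map"]>0).mean())
    np.savez(n+".npz",**f)
    cv2.imwrite(f"pics/{n}0.png",cv2.resize(f["img"][...,::-1],(800,600)))
E
```

```text
{'time': 0.0, 'joint_pos': array([ 1.26928148e+00,  9.18870708e-02,  1.23188404e+00,  1.55165524e-06,
        1.81980629e+00, -5.66708584e-02]), 'qd': array([ 6.43140816e-04, -8.86609070e-04, -5.39945183e-05,  1.21336909e-03,
       -6.56154769e-04, -1.23185661e-05]), 'effort': array([-1.12379417e-03, -4.58738852e+01, -4.18018484e+01, -2.23670022e-04,
        1.16709532e-02,  1.11770868e-05]), 'eef_pos': array([0.14534325, 0.58183896, 0.23013502]), 'eef_rot': array([-3.13961117e+00, -1.13919364e-04,  2.89674893e+00]), 'force': array([ 0.84506905, -0.05397824, -0.11105346]), 'torque': array([0.05724875, 0.00991169, 0.00364776]), 'gripper_force': 0.0, 'width': 0.0850891267194078}
{'camera_matrix': [[426.122, 0.0, 250.203], [0.0, 426.122, 188.466], [0.0, 0.0, 1.0]], 'position': [0.443, -0.058, 1.294], 'attitude': [0.063, -0.011, -1.57]} 0.995819091796875
{'camera_matrix': [[379.34, 0.0, 258.232], [0.0, 379.34, 188.073], [0.0, 0.0, 1.0]], 'position': [-0.1, -0.725, 1.039], 'attitude': [0.754, 0.013, -0.795]} 0.9957478841145834
```

View pics/top0.png

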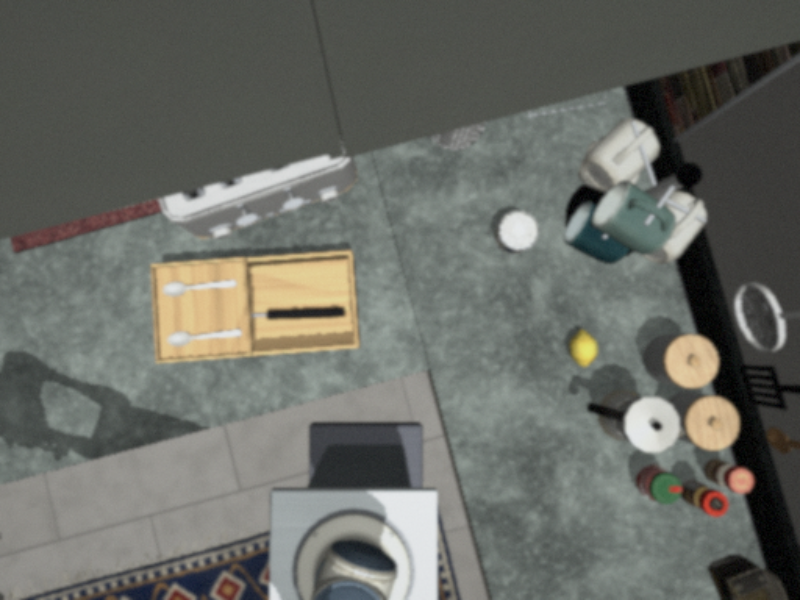

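View pics/scene0.png

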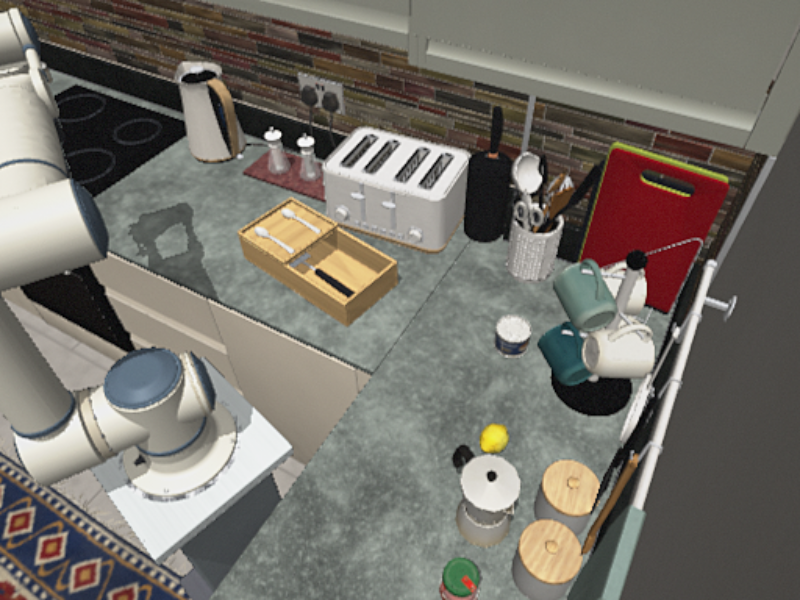

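The top view shows the tray (152–357, 250–362), the black handle (265,314)–(343,312), spoons on the left tier and the lemon and tin well to the right. Now I'll measure.

```bash
python3 - <<'E'
from h import *
for n in("top","scene"):
    f=dict(np.load(n+".npz"));w=pts(f);im=f["img"]
    hsv=cv2.cvtColor(im,cv2.COLOR_RGB2HSV)
    reg=(w[...,0]>.25)&(w[...,0]<.62)&(abs(w[...,1]-.08)<.3)
    print(n,"table z",np.nanmedian(w[...,2][(hsv[...,1]<80)&reg]))
    wood=reg&(hsv[...,1]>70)&(w[...,2]>.068)&(w[...,2]<.1)
    P=w[wood][:,:2].astype(np.float32);r=cv2.minAreaRect(P*1000);print("tray",r,len(P),cv2.boxPoints(r).round(0).tolist())
    blk=(reg&(hsv[...,2]<55)&(w[...,2]<.06)&(w[...,2]>.012)).astype(np.uint8)
    k,l,s,c=cv2.connectedComponentsWithStats(blk)
    for i in range(1,k):
        if s[i,4]>60:
            Q=w[l==i];q=np.float32(Q[:,:2]*1000);print("blk",s[i],Q.mean(0).round(4),cv2.minAreaRect(q),np.percentile(Q[:,2],[10,50,90]).round(4))
E
```

```text
top table z 0.7346301001428858
tray ((499.9755554199219, 176.1972198486328), (179.9720001220703, 365.85284423828125), 4.528510570526123) 3884 [[396.0, 351.0], [425.0, -13.0], [604.0, 1.0], [575.0, 366.0]]
blk [172 197  47   6 178] [0.4891 0.0924 0.0244] ((488.8536682128906, 92.63511657714844), (12.021323204040527, 137.185302734375), 2.973768711090088) [0.0209 0.0245 0.0277]
scene table z -0.0031388806831424976
tray ((498.0894775390625, 177.2415008544922), (183.99974060058594, 371.3690490722656), 4.496583938598633) 1742 [[392.0, 355.0], [421.0, -15.0], [604.0, -1.0], [575.0, 370.0]]
blk [202 172  24  18 105] [0.4833 0.102  0.0217] ((483.87841796875, 104.3462142944336), (16.39554786682129, 119.0394058227539), 1.3089039325714111) [0.0171 0.0218 0.0254]
```

Call:
send_rows(
  steps="0 0 -0.8 2.2 -3 0 0;0 0 -1.6 4.4 -6 0 0;0 0 -2.4 6.6 -9.5 0 0;0 0 -3.2 8.8 -12.5 0 0;0 0 -4 11 -16 0 0;0 0 -4.8 13.2 -19 0 0;0 0 -5.6 15.4 -22 0 0;0 0 -6.2 17.2 -25 0 0",
)

```text
time: 1.1
eef_pos: [0.3179, 0.3309, 0.2308]
eef_rot: [-3.141, 0.0, 2.245]
force: [0.2, 0.1, 0.3]
width: 0.0852
gripper_force: 0.0
```

Call:
send_rows(
  steps="0 0 -0.8 2.4 -3.5 0 0;0 0 -1.6 4.8 -7 0 0;0 0 -2.4 7.2 -10.5 0 0;0 0 -3.2 9.6 -14 0 0;0 0 -4 12 -17.5 0 0;0 0 -4.8 14.4 -21 0 0;0 0 -5.6 16.5 -24 0 0;0 0 -6.05 17.3 -25.4 0 0.3",
)

```text
time: 2.1
eef_pos: [0.4909, 0.0766, 0.2305]
eef_rot: [-3.14, 0.0, 1.61]
force: [0.7, 0.0, 0.2]
width: 0.07
gripper_force: 0.0
```

```bash
python3 - <<'E'
from h import *
s=manip.get_state();f=vision.grab_frame("wrist")
print(s["time"],s["eef_pos"],np.degrees(s["eef_rot"]),s["joint_pos"].round(2),s["width"])
T=np.array(f["tool_from_camera"]);M=R.from_euler('xyz',s["eef_rot"]).as_matrix()
f["attitude"]=M@T[:3,:3];f["position"]=M@T[:3,3]+s["eef_pos"]
w=pts(f);im=f["img"];hsv=cv2.cvtColor(im,cv2.COLOR_RGB2HSV)
blk=((hsv[...,2]<60)&(w[...,2]<.06)&(w[...,2]>.008)&(abs(w[...,0]-.49)<.05)).astype(np.uint8)
k,l,st,c=cv2.connectedComponentsWithStats(blk)
for i in range(1,k):
    if st[i,4]>300:
        Q=w[l==i];print(st[i],Q.mean(0),cv2.minAreaRect(np.float32(Q[:,:2]*1000)),np.percentile(Q[:,2],[2,50,98]),np.polyfit(Q[:,1],Q[:,0],1))
cv2.imwrite("pics/w0.png",cv2.resize(im[...,::-1],(800,600)))
E
```

```text
2.1 [0.49088659 0.07662001 0.23048354] [-1.79915516e+02  9.75943152e-03  9.22563454e+01] [ 0.09 -0.19  1.5  -0.    1.83  0.05] 0.0699608419582884
[ 247   77   16  137 2057] [0.48867987 0.09811999 0.02588083] ((488.6931457519531, 93.51744842529297), (16.491092681884766, 145.22235107421875), 2.6245741844177246) [0.02203528 0.02618754 0.02848865] [-0.04229681  0.49283003]
```

View pics/w0.png

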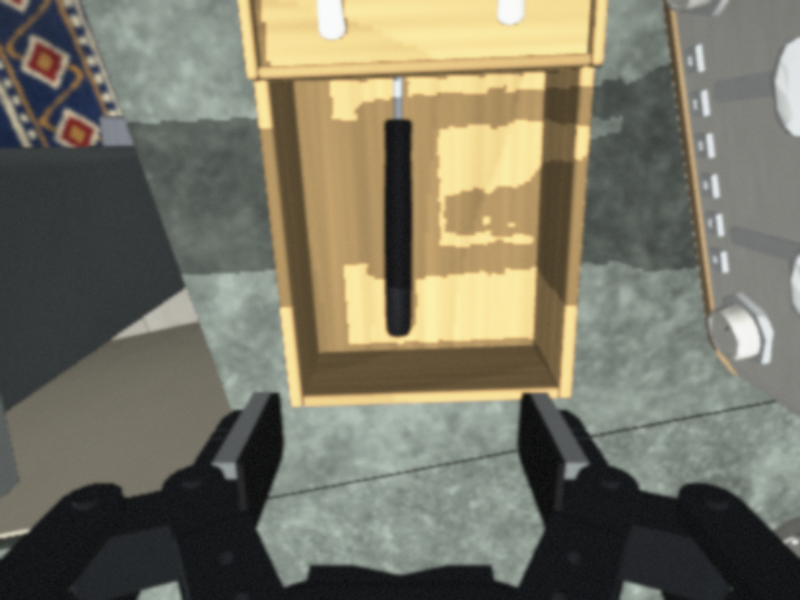

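The wrist view shows the handle at (398,122)–(398,333), in line with the fingers. Now I'll go down around it.

Call:
send_rows(
  steps="0 0 0 -0.1 0.1 -4 0.45;0 0 0 -0.14 0.15 -8 0.45;0 0 0 -0.14 0.15 -12 0.45;0 0 0 -0.14 0.15 -16 0.45;0 0 0 -0.14 0.15 -19 0.45;0 0 0 -0.14 0.15 -21 0.45;0 0 0 -0.14 0.15 -22 0.45;0 0 0 -0.14 0.15 -22 0.45",
  force=80,
)

```text
time: 3.15
eef_pos: [0.4885, 0.0801, 0.011]
eef_rot: [-3.141, -0.0, 1.615]
force: [-0.6, -0.4, 0.5]
width: 0.0471
gripper_force: 0.0
```

Call:
send_rows(
  steps="0 0 0 0 0 0 0.55;0 0 0 0 0 0 0.65;0 0 0 0 0 0 0.75;0 0 0 0 0 0 0.85;0 0 0 0 0 0 1;0 0 0 0 0 0 1;0 0 0 0 0 0 1;0 0 0 0 0 0 1",
)

```text
time: 4.15
eef_pos: [0.4895, 0.0796, 0.0122]
eef_rot: [3.14, -0.0, 1.614]
force: [-0.9, -0.7, 6.3]
width: 0.016
gripper_force: 78.7
```

The 16 mm opening and 6 N of lift suggest the pads caught only the upper chord of the handle. I'll reopen a little, go lower and grip again.

Call:
send_rows(
  steps="0 0 0 0 0 0 0.6;0 0 0 0 0 0 0.6;0 0 0 0 0 0 0.6;0 0 0 0 0 -0.1 0.6;0 0 0 0 0 -0.2 0.6;0 0 0 0 0 -0.3 0.6;0 0 0 0 0 -0.4 0.6;0 0 0 0 0 -0.4 0.6",
)

```text
time: 5.15
eef_pos: [0.489, 0.0796, 0.0072]
eef_rot: [-3.141, 0.0, 1.614]
force: [-0.1, 0.3, -0.2]
width: 0.0344
gripper_force: 0.0
```

```bash
python3 - <<'E'
from h import *
s=manip.get_state();f=vision.grab_frame("wrist");print(s["eef_pos"],s["force"],s["width"])
cv2.imwrite("pics/w1.png",cv2.resize(f["img"][...,::-1],(800,600)))
E
```

```text
[0.48896111 0.07960473 0.00716156] [-0.07259743  0.28353636 -0.18726536] 0.03444953652450047
```

View pics/w1.png

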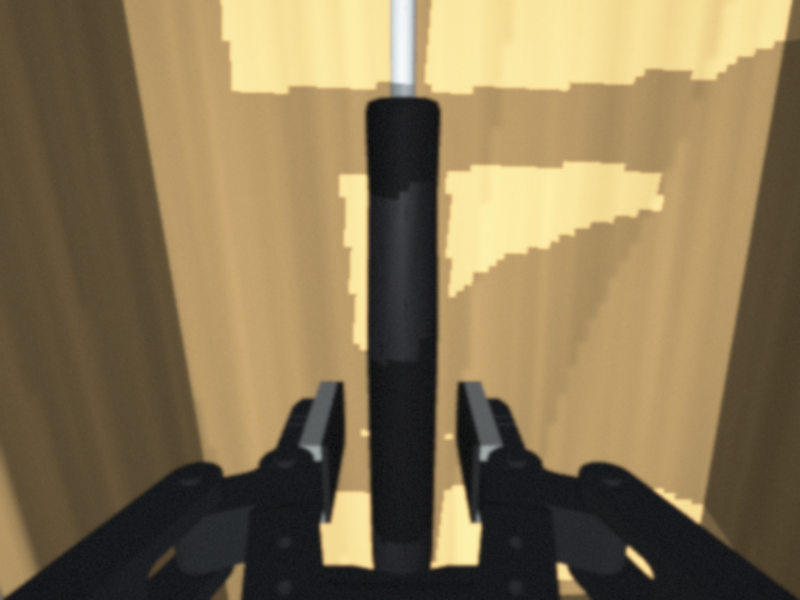

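The pads (330 and 475, 450) now straddle the handle, which is centred at column 402. Closing.

Call:
send_rows(
  steps="0 0 0 0 0 0 0.65;0 0 0 0 0 0 0.7;0 0 0 0 0 0 0.75;0 0 0 0 0 0 0.8;0 0 0 0 0 0 0.85;0 0 0 0 0 0 1;0 0 0 0 0 0 1;0 0 0 0 0 0 1",
)

```text
time: 6.2
eef_pos: [0.4892, 0.0796, 0.0076]
eef_rot: [3.141, -0.0, 1.614]
force: [-0.6, -0.6, 5.2]
width: 0.0163
gripper_force: 78.5
```

Call:
send_rows(
  steps="-0.37 -0.02 0 0.01 -0.2 1.2 1;-0.75 -0.03 0 0.02 -0.4 2.2 1;-1.12 -0.05 0 0.02 -0.6 3.2 1;-1.5 -0.06 0 0.03 -0.7 4.2 1;-1.87 -0.08 0 0.03 -0.8 5.2 1;-2.25 -0.1 0 0.03 -0.8 6.1 1;-2.62 -0.11 0 0.03 -0.8 7.1 1;-3 -0.13 0 0.03 -0.8 8 1",
)

```text
time: 7.2
eef_pos: [0.4892, 0.0716, 0.0873]
eef_rot: [-3.141, 0.317, 1.614]
force: [0.2, 0.1, -1.2]
width: 0.0162
gripper_force: 78.2
```

```bash
python3 - <<'E'
from h import *
s=manip.get_state();print(s["eef_pos"],s["eef_rot"],s["force"],s["torque"],s["width"],s["gripper_force"])
f=vision.grab_frame("scene");cv2.imwrite("pics/s1.png",cv2.resize(f["img"][90:250,130:330,::-1],(750,600)))
w=pts(f);hsv=cv2.cvtColor(f["img"],cv2.COLOR_RGB2HSV)
E
```

```text
[0.48915597 0.07156266 0.0873419 ] [-3.14096521  0.3166029   1.61410586] [ 0.18710684  0.09224358 -1.2197348 ] [0.18746848 0.03374187 0.01252593] 0.016216295272526892 78.1653106212616
```

View pics/s1.png

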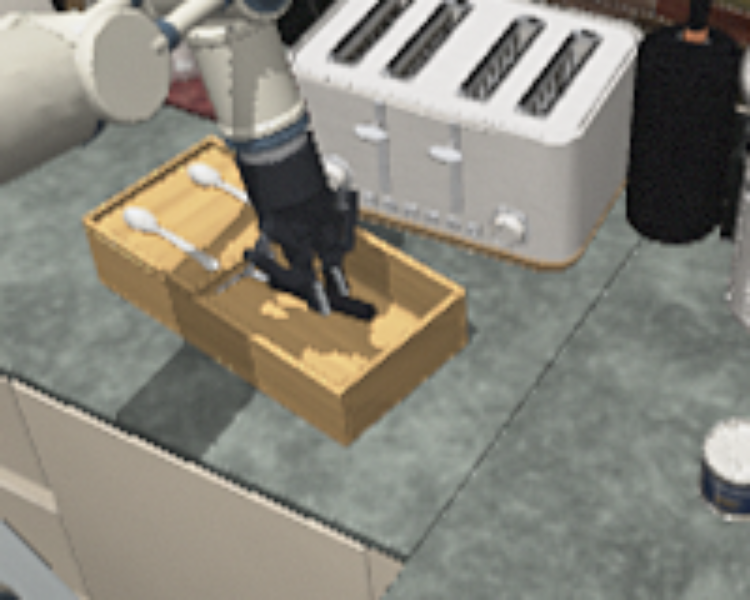

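The handle is gripped with its end at (370,312), the load reads about 1.2 N, and the spoons haven't moved. I'll check the handle tilt numerically.

```bash
python3 - <<'E'
from h import *
for n in("scene","top"):
    f=vision.grab_frame(n);w=pts(f);hsv=cv2.cvtColor(f["img"],cv2.COLOR_RGB2HSV)
    m=(hsv[...,2]<70)&(abs(w[...,0]-.49)<.03)&(w[...,1]<.06)&(w[...,1]>-.02)&(w[...,2]>.03)
    Q=w[m];print(n,len(Q));print(Q[np.argsort(Q[:,1])][::max(1,len(Q)//8)].round(3))
E
```

```text
scene 46
[[0.493 0.016 0.119]
 [0.491 0.019 0.124]
 [0.484 0.023 0.111]
 [0.496 0.03  0.118]
 [0.482 0.031 0.117]
 [0.483 0.038 0.107]
 [0.482 0.041 0.115]
 [0.496 0.047 0.111]
 [0.487 0.052 0.109]
 [0.482 0.058 0.104]]
top 72
[[0.488 0.018 0.124]
 [0.491 0.023 0.122]
 [0.485 0.029 0.119]
 [0.486 0.035 0.119]
 [0.486 0.04  0.116]
 [0.489 0.043 0.112]
 [0.497 0.049 0.114]
 [0.489 0.055 0.111]]
```

Call:
send_rows(
  steps="0 0 0 0.08 -1.9 0.65 1;0 0 0 0.16 -3.8 1.25 1;0 0 0 0.24 -5.7 1.85 1;0 0 0 0.32 -7.6 2.5 1;0 0 0 0.4 -9.5 3.1 1;0 0 0 0.48 -11.4 3.75 1;0 0 0 0.56 -13.3 4.35 1;0 0 0 0.64 -15.2 5 1",
)

```text
time: 8.35
eef_pos: [0.4954, -0.0812, 0.1369]
eef_rot: [-3.141, 0.314, 1.614]
force: [0.0, -0.8, -0.9]
width: 0.0163
gripper_force: 78.2
```

Call:
send_rows(
  steps="0 0 0 0 -0.5 2 1;0 0 0 0 -1 5 1;0 0 0 0 -1.5 8 1;0 0 0 0 -2 11 1;0 0 0 0 -2 14 1;0 0 0 0 -2 17 1;0 0 0 0 -2 19.5 1;0 0 0 0 -2 21 1",
)

```text
time: 9.35
eef_pos: [0.4958, -0.1, 0.3497]
eef_rot: [3.139, 0.314, 1.613]
force: [1.2, -0.6, -0.2]
width: 0.0162
gripper_force: 78.3
```

Call:
send_rows(
  steps="0 0 0 0 0 0 1;0 0 0 0 0 0 1;0 0 0 0 0 0 1;0 0 0 0 0 0 1;0 0 0 0 0 0 1;0 0 0 0 0 0 1;0 0 0 0 0 0 1;0 0 0 0 0 0 1",
)

```text
time: 10.35
eef_pos: [0.4957, -0.1003, 0.3473]
eef_rot: [3.142, 0.314, 1.614]
force: [0.2, 0.5, -1.8]
width: 0.0159
gripper_force: 78.3
```

```bash
python3 - <<'E'
from h import *
s=manip.get_state();print(s["time"],s["eef_pos"],s["eef_rot"],s["force"],s["width"],s["gripper_force"],abs(s["qd"]).max())
f=vision.grab_frame("scene");cv2.imwrite("pics/s2.png",cv2.resize(f["img"][...,::-1],(800,600)))
E
```

```text
10.35 [ 0.49572254 -0.10034946  0.34728524] [3.14156365 0.31442033 1.61405172] [ 0.16357343  0.49487694 -1.76976616] 0.01590624289631076 78.29924941062927 0.0018929950519595091
```

View pics/s2.png

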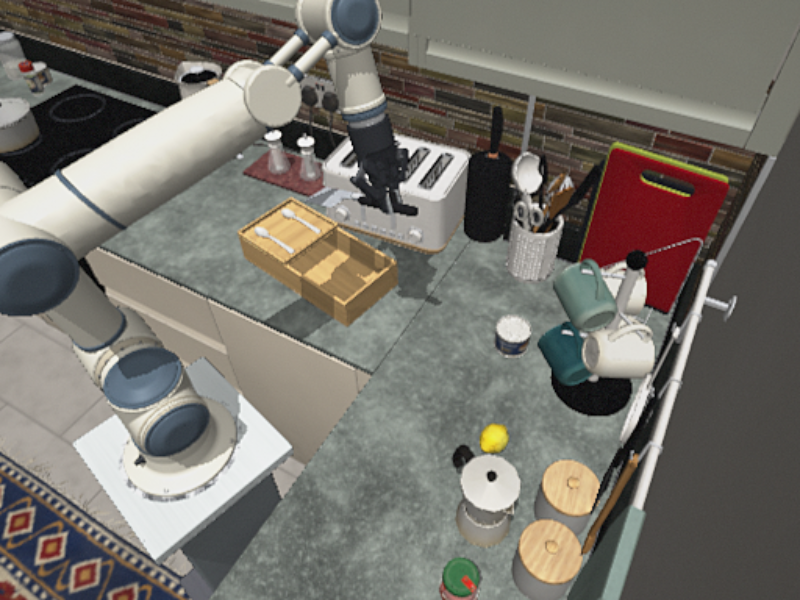

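The turner is held clear of the tray (handle (400,207), blade (340,198)), and the spoons, lemon and tin are where they were. I'll check the blade height, then hand in.

```bash
python3 - <<'E'
from h import *
f=vision.grab_frame("scene");w=pts(f)
m=(abs(w[...,0]-.49)<.05)&(w[...,1]>.03)&(w[...,1]<.17)&(w[...,2]>.1)&(w[...,2]<.34)
Q=w[m];print(len(Q),Q[np.argsort(-Q[:,1])][:60:6].round(3))
if len(Q)>20 and np.percentile(Q[:,2],2)>.22: print(job_done())
E
```

```text
232 [[0.509 0.127 0.271]
 [0.493 0.123 0.273]
 [0.466 0.121 0.274]
 [0.515 0.118 0.276]
 [0.488 0.116 0.276]
 [0.49  0.114 0.276]
 [0.48  0.111 0.279]
 [0.499 0.109 0.278]
 [0.506 0.106 0.28 ]
 [0.47  0.104 0.28 ]]
the job is handed in; nothing more can be done
None
```

The turner came out diagonally through the bay and is held still in the gripper with its lowest point about 27 cm above the worktop; the spoons, lemon and tin look undisturbed, and the job is handed in at about 10.5 s (no verdict was returned).

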